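Pack the condiment case and ring for collection

ROBOT

A 6-joint arm with a two-finger parallel gripper is mounted at the origin on the work surface. World frame = base frame: x ahead of the robot, y to its left, z up, the work surface at z = 0. Lengths are in m, angles in rad, forces in N, time in s.
With the tool pointing down it reaches from about 0.4 to 0.825 m from the base axis. Payload 7 kg.
Tool frame: the origin (TCP) lies at the centre of the arm's flange, where the gripper is bolted on; the fingertips stand manip.tip_extent ahead of it and the grasp point (between the pads) lies 155 mm ahead of it (manip.tip_extent is the distance from the TCP to the fingertips, in m); z points along the fingers, y is the direction in which the jaws open and shut (so a half turn about z gives the same grasp; the last joint's range is limited). The gripper opens to 85 mm and grips with 20 to 120 N. Pads are 22 mm wide; open, the fingers measure 114 mm over their backs; the gripper's body (76 mm by 85 mm) begins 54 mm behind the grasp point. The pads swing forward as they close: fully open they stand 13 mm farther back than shut.
Start: joints at [-1.002, 0.359, 0.012, 0, -1.224, -0.288], TCP at [0.187, -0.649, 0.405] pointing down, gripper open.
Joint ranges: [-3.07, 3.07], [-1.43, 2.12], [-1.02, 1.25], [-3.03, 1.67], [-3.05, -0], [-3.03, 3.03]. Speed limits (rad/s): [2.39, 2.39, 3.01, 3.14, 3.14, 3.14].

INTERFACE

Orientations are given as a 3x3 rotation matrix whose columns are the frame's x, y, z axes.
In Python, from station import manip gives the robot as it stands. Calls block until the motion is done:
- manip.move_pose(position, orientation): joint-space move of the TCP to a pose.
- manip.move_straight(position, rate=0.15, ori=None, force_limit=None): straight line of the TCP; ori=None keeps the orientation; rate is the mean speed in m/s. With force_limit (N) it stops when the force on the tool has changed by that much, and returns True; else False.
- manip.set_joints(angles): joint-space move.
- manip.grip(opening): finger opening in m; the grip force is fixed at half the most; returns when the fingers have stopped.
- manip.sleep(seconds).
- manip.solve_ik(position, orientation): joint angles nearest the present ones, or None.
- manip.get_image(name): name is "scene" or "top" or "wrist"; returns a dict with "frame" (420x560x3 uint8, blue, green, red), "z_map" (420x560 float32, m along the optical axis (not along the pixel's ray), 0 where there is no reading), "fx", "fy", "cx", "cy" (pixels), "k1" (the pictures are not rectified: a ray, as slopes to the right and down, at radius r is drawn at 1 + k1 r^2 times it, then the intrinsics apply), "world_from_camera" (4x4, takes a point from camera to world coordinates). Camera axes: x right, y down, z forward; pixel columns grow to the right and rows downward; lengths in m; the calibration is good to about 2 mm. A picture is of the moment at which its call begins.
A pose or a line that the arm cannot do raises manip.PlanningError and nothing moves.
- manip.finish_job(): hands the job in, once; it reports no verdict.
Trained networks look in a picture, given as the dict that the camera call returned (one of the last four; its "shot" number tells which), for a name from the list of things; names that differ only in an ending like _2 or _b are one class to them, and where a whole thing is asked for, a point or a joint stands for the part that bears it (a point fixed in the world has none). Each returns a list of dicts, best first, with "p" (0 to 1); they miss things now and then, are a little off and sometimes report something else, mostly with a low value. They report only what shows in the picture. A call takes as long as a camera call. They do not tell look-alikes from the thing itself.
- manip.trace(picture, name): "region" (420x560 bool, what is visible of it) and "bbox" ([left, top, right, bottom] in pixels, round what is visible of it).
Readings, each from a call of its own:
- manip.read_t(): time.
- manip.read_joint_pos(): joint angles.
- manip.read_qd(): joint speeds.
- manip.read_joint_torque(): joint torques, N m.
- manip.read_ee_pos(): TCP position.
- manip.read_ee_rot(): TCP orientation.
- manip.read_contact_force(): force on the tool from outside, world axes, zero at the start.
- manip.read_moment(): the same for the moment, N m.
- manip.read_width(): finger opening in m.
Only numpy, scipy, OpenCV 4.12 (cv2) and the standard library are available. Lean on these libraries where they do the work, as an engineer would, in place of code of your own. Each camera call takes 0.05 s, during which the arm holds its last target. There are 200 camera calls.

TASK

Pack the condiment case for the serving hatch: swing its top tray fully over to the left by the handle, take out the used oblong tin left underneath and stand it upright in the grey return tray, and stand all the lidded pots that are out on the worktop upright on the floor of the case, the round ones in the right-hand row and the square ones in the left-hand row (as seen from the robot), then bring the tray back down fully shut over them. When it is shut, press the bell's plunger fully down to call for collection; guide the tray at both ends of its swing rather than let it drop, and leave the jar, bowl and cup where they are.

Things in the scene. Friction and masses are not known exactly. Their poses are not given: they have to be found in the camera images.
- case: Fixed aluminium box 214 x 146 mm, walls 5 mm, rim 66 mm high, covered by its tray when shut. Origin: centre of its underside, on the worktop; x along the 214 mm (roughly away from the robot), y across (roughly to the robot's left), z up. Floor 5 mm above the origin. A 4 mm partition along x at y = 0, its top 30 mm above the origin, makes two rows.
- row_right (a point): Middle of the floor of the case's right-hand row, at y = -35 mm in the case's frame. The row is 204 mm long (along x) and 66 mm wide and takes three pots side by side. With the tray shut there are 9 mm above the knob of a pot standing on the floor.
- row_left (a point): The same for the case's left-hand row, at y = +35 mm in the case's frame.
- tray_arm (a joint): Angle t of the bars carrying the tray: 0 shut, 2.443 rad fully over, at its stop beside the box. The tray stays level; it shifts from its shut place by 0.106*(sin(t-1.222)+0.940) m along the case's +y (200 mm in all) and 0.106*(cos(t-1.222)-0.342) m up (70 mm half way, 0 at the end). No spring, little friction: its 0.5 kg falls to the nearer end and stays there.
- tray_handle (a point): Centre of the tray's handle: black bar 100 mm long (case's x), 12 mm thick (case's y), 18 mm high, on a post at each end; grip it from above across its thickness. 123 mm above the worktop when shut or fully over. The tray is 214 x 146 mm, rim 24 mm and underside 56 mm below this point. Axes: the case's.
- bell_plunger (a joint): Travel in m of the counter bell's sprung plunger: 0 = up, 0.008 = pressed fully down. It springs back. Needs about 1 N to start and 5 N when fully down.
- bell_top (a point): Centre of the top of the bell's plunger, a steel button 16 mm in diameter, 52 mm above the worktop when up; it moves straight down. The bell is a fixed steel dome 76 mm wide and 37 mm high on a black foot 84 mm wide.
- round_pot0: Round steel condiment pot, 52 mm in diameter, 30 mm high to its flat wooden lid (up to 3 alike; some may be absent). Origin: centre of the underside. About 90 to 180 g. On its axis a fixed black cylindrical knob, 16 mm in diameter, 22 mm high (30 to 52 mm above the underside), to lift it by from above.
- round_pot1: Round steel condiment pot, 52 mm in diameter, 30 mm high to its flat wooden lid (up to 3 alike; some may be absent). Origin: centre of the underside. About 90 to 180 g. On its axis a fixed black cylindrical knob, 16 mm in diameter, 22 mm high (30 to 52 mm above the underside), to lift it by from above.
- round_pot2: Round steel condiment pot, 52 mm in diameter, 30 mm high to its flat wooden lid (up to 3 alike; some may be absent). Origin: centre of the underside. About 90 to 180 g. On its axis a fixed black cylindrical knob, 16 mm in diameter, 22 mm high (30 to 52 mm above the underside), to lift it by from above.
- square_pot0: Square steel condiment pot, 50 x 50 mm with sides along its x and y, 30 mm high to its flat wooden lid (up to 3 alike; some may be absent). Origin: centre of the underside. About 90 to 180 g. On its axis a fixed black cylindrical knob, 16 mm in diameter, 22 mm high (30 to 52 mm above the underside), to lift it by from above.
- square_pot1: Square steel condiment pot, 50 x 50 mm with sides along its x and y, 30 mm high to its flat wooden lid (up to 3 alike; some may be absent). Origin: centre of the underside. About 90 to 180 g. On its axis a fixed black cylindrical knob, 16 mm in diameter, 22 mm high (30 to 52 mm above the underside), to lift it by from above.
- square_pot2: Square steel condiment pot, 50 x 50 mm with sides along its x and y, 30 mm high to its flat wooden lid (up to 3 alike; some may be absent). Origin: centre of the underside. About 90 to 180 g. On its axis a fixed black cylindrical knob, 16 mm in diameter, 22 mm high (30 to 52 mm above the underside), to lift it by from above.
- used_tin: Used oblong steel tin, 72 mm long (its x), 40 mm wide (its y), 30 mm high to its flat wooden lid, with the same knob as the pots on its axis (30 to 52 mm above the underside). Origin: centre of the underside. About 120 g. It starts inside the case, under the tray, on the floor of the right-hand row, lengthwise.
- return_tray: Fixed grey plastic return tray on the worktop, an open box 140 mm long (its x), 100 mm wide (its y), 22 mm high, walls 4 mm, floor 4 mm above the worktop. Origin: centre of its underside.
- spice_jar: Bystander: closed glass jar, 52 mm wide, 90 mm high. Origin: centre of the underside.
- mixing_bowl: Bystander: steel bowl, 120 mm wide, 50 mm high. Origin: centre of the underside.
- tea_cup: Bystander: white cup, 72 mm wide, 65 mm high. Origin: centre of the underside.
Things that resemble listed ones, but are neither listed nor needed, are in the scene too. Leave any red or turquoise look-alike of the round_pot2 alone.

How it is judged:
By the outcome, as a careful person would: the job done as asked, in the order asked, and still so for the second after the job is handed in, with the robot touching nothing.
Of round_pot0, round_pot1, round_pot2, square_pot0, square_pot1, square_pot2 only 4 to 6 are there at a start; the rules pass over those that are not, and their reading is None.
At some moment in a run one of round_pot0, round_pot1, round_pot2, square_pot0, square_pot1, square_pot2 may be knocked a few centimetres aside while the robot is not near it.
It also fails if it takes over 210 s, if anything falls off the work surface, if the arm or the gripper's body presses on something with over 40 N, if the wrist force passes 120 N, or if a joint passes its speed limit or range.

## Working session

There is one attempt and no reset: what is moved stays moved. The work goes in short steps, each a Python script; the robot and the scene stay as the last script left them, time stands still between calls to the robot, and variables do not carry over. Pictures are saved under pics/ and viewed, about 12 in all and at most 16, crops included, and the job is handed in when it is done.

```bash
ls; mkdir -p pics; python3 - <<'E'
from station import manip
import cv2,numpy as np
print(manip.tip_extent,manip.read_t())
a=manip.get_image("scene");b=manip.get_image("top")
for n,d in(("scene",a),("top",b)):
    cv2.imwrite(f"pics/{n}0.png",d["frame"]);print(n,d["fx"],d["fy"],d["cx"],d["cy"],d["k1"]);print(np.round(d["world_from_camera"],3))
E
```

```text
pics
0.1734 0.0
scene 417.1545462022954 417.1545462022954 285.6861623354082 207.5848624849008 -0.12782764071892141
[[ 0.717  0.55  -0.429  1.085]
 [ 0.697 -0.579  0.422 -0.483]
 [-0.017 -0.602 -0.798  0.983]
 [ 0.     0.     0.     1.   ]]
top 390.1002126885166 390.1002126885166 277.61345226977625 210.1825757175447 -0.047382500052931535
[[-7.000e-03 -9.760e-01  2.200e-01  3.870e-01]
 [-1.000e+00  7.000e-03 -0.000e+00 -9.000e-03]
 [-1.000e-03 -2.200e-01 -9.760e-01  1.076e+00]
 [ 0.000e+00  0.000e+00  0.000e+00  1.000e+00]]
```

View pics/top0.png

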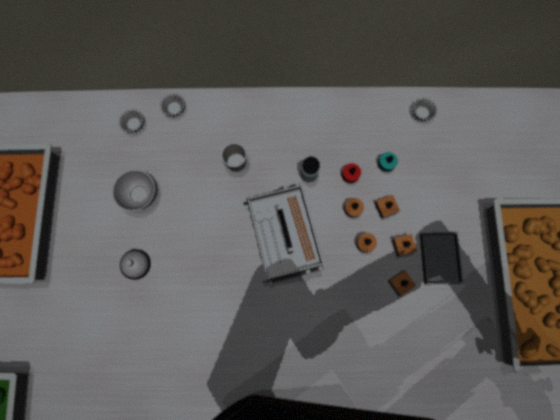

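View pics/scene0.png

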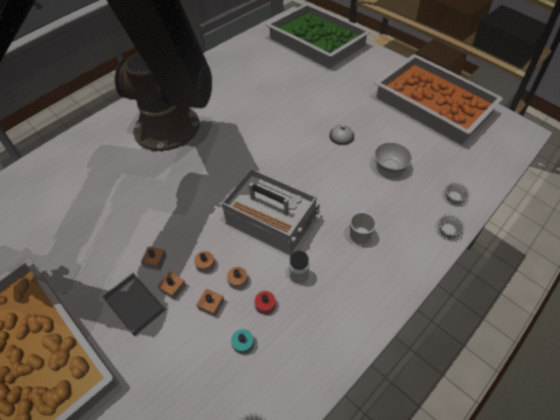

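The top view shows the case at (285,232) with its handle. There are orange round pots at (353,207) and (367,242), and squares at (387,206), (404,245) and (402,283). The look-alikes are at (352,172) red and (388,161) turquoise. The return tray is at (441,257), the bell at about (135,263), the bowl at (136,190), the cup at (234,157) and the jar at (309,166).

```bash
cat > h.py <<'E'
from station import manip
import cv2,numpy as np
def cloud(d):
    h,w=d["z_map"].shape
    u,v=np.meshgrid(np.arange(w,dtype=float),np.arange(h,dtype=float))
    K=np.array([[d["fx"],0,d["cx"]],[0,d["fy"],d["cy"]],[0,0,1]])
    p=cv2.undistortPointsIter(np.stack([u,v],-1).reshape(-1,1,2),K,np.array([d["k1"],0,0,0,0.]),None,None,(3,60,1e-9)).reshape(h,w,2)
    # drawn = (1+k1 r^2) * ideal : same as the OpenCV radial model
    z=d["z_map"];c=np.stack([p[...,0]*z,p[...,1]*z,z,np.ones_like(z)],-1)
    P=(c@d["world_from_camera"].T)[...,:3];P[z==0]=np.nan
    return P
def rect(P2):
    (c,s,a)=cv2.minAreaRect(P2.astype(np.float32)*1000)
    return np.round(np.array(c)/1000,4),np.round(s,0),round(a,1)
def R(yaw):  # tool down, jaws (tool y) along world direction yaw
    y=np.array([np.cos(yaw),np.sin(yaw),0]);z=np.array([0,0,-1.]);return np.stack([np.cross(y,z),y,z],1)
G=0.155
def find(d,name,P=None,pmin=.3):
    P=cloud(d) if P is None else P;out=[]
    for r in manip.trace(d,name):
        if r["p"]<pmin:continue
        Q=P[r["region"]];col=np.median(d["frame"][r["region"]],0);Q=Q[~np.isnan(Q[:,0])]
        out.append((r,Q,col))
    return out
E
python3 - <<'E'
from h import *
for cam in("top","scene"):
    d=manip.get_image(cam);P=cloud(d)
    for n in("round_pot0","square_pot0","tray_handle","case","return_tray","bell_top","spice_jar","tea_cup","mixing_bowl"):
        for r,Q,col in find(d,n,P):
            z=Q[:,2]
            s=f"{cam} {n} p{r['p']:.2f} bb{np.round(r['bbox']).astype(int)} col{col.astype(int)} zmax{np.percentile(z,98):.3f} med{np.round(np.median(Q,0),3)} "
            if "pot" in n:
                k=Q[z>.044];l=Q[(z>.024)&(z<.036)]
                s+=f"knob {len(k)} {np.round(k.mean(0),4) if len(k) else 0} lid {rect(l[:,:2]) if len(l)>3 else 0}"
            elif n=="return_tray": s+=f"{rect(Q[z>.014][:,:2])} all{rect(Q[:,:2])}"
            elif n in("tray_handle","case"):
                k=Q[z>.113];s+=f"bar {len(k)} {rect(k[:,:2]) if len(k)>3 else 0} "
                k=Q[(z>.09)&(z<.105)];s+=f"rim {len(k)} {rect(k[:,:2]) if len(k)>3 else 0}"
            elif n=="bell_top":
                k=Q[z>.046];s+=f"btn {len(k)} {np.round(k.mean(0),4) if len(k) else 0}"
            print(s)
E
```

```text
top round_pot0 p0.84 bb[356 233 378 252] col[ 38  68 107] zmax0.052 med[ 0.53  -0.247  0.03 ] knob 30 [ 0.5319 -0.2497  0.0505] lid (array([ 0.5316, -0.2499]), array([50., 50.]), 23.4)
top round_pot0 p0.84 bb[343 164 363 186] col[ 18  19 109] zmax0.052 med[ 0.727 -0.216  0.029] knob 27 [ 0.7322 -0.2185  0.0502] lid (array([ 0.7315, -0.218 ]), array([48., 50.]), 61.8)
top round_pot0 p0.59 bb[379 155 396 167] col[87 91 25] zmax0.052 med[ 0.761 -0.32   0.03 ] knob 29 [ 0.7659 -0.3259  0.0503] lid (array([ 0.7646, -0.3234]), array([49., 45.]), 4.7)
top round_pot0 p0.51 bb[342 199 368 216] col[ 39  67 104] zmax0.052 med[ 0.628 -0.217  0.029] knob 28 [ 0.6308 -0.2204  0.0502] lid (array([ 0.631 , -0.2201]), array([50., 52.]), 86.1)
top square_pot0 p0.87 bb[372 194 400 216] col[ 37  66 104] zmax0.052 med[ 0.63  -0.31   0.029] knob 27 [ 0.6335 -0.3145  0.0509] lid (array([ 0.6335, -0.3147]), array([50., 50.]), 20.8)
top square_pot0 p0.73 bb[391 233 415 254] col[34 62 99] zmax0.052 med[ 0.524 -0.35   0.03 ] knob 27 [ 0.5254 -0.3531  0.0502] lid (array([ 0.5262, -0.3548]), array([47., 52.]), 1
[... 2784 characters left out ...]
_handle p0.94 bb[223 169 316 240] col[ 88  93 109] zmax0.132 med[ 0.56  -0.03   0.076] bar 287 (array([ 0.5574, -0.0272]), array([116.,  15.]), 14.1) rim 697 (array([ 0.5565, -0.0267]), array([216., 150.]), 13.9)
scene case p0.66 bb[219 168 316 258] col[72 82 86] zmax0.131 med[ 0.573 -0.041  0.073] bar 287 (array([ 0.5574, -0.0272]), array([116.,  15.]), 14.1) rim 621 (array([ 0.5576, -0.0273]), array([214., 148.]), 13.9)
scene spice_jar p0.56 bb[292 250 309 282] col[65 66 66] zmax0.093 med[ 0.746 -0.111  0.078] 
scene tea_cup p0.93 bb[349 213 375 248] col[73 77 81] zmax0.067 med[0.774 0.121 0.039] 
scene mixing_bowl p0.68 bb[374 142 412 171] col[106 106 110] zmax0.052 med[0.673 0.409 0.028]
```

```bash
cat >> h.py <<'E'
C=np.array([.556,-.0266]);A=np.radians(13.9)
ex=np.array([np.cos(A),np.sin(A)]);ey=np.array([-ex[1],ex[0]])
def case(x,y): return C+x*ex+y*ey
def bestR(xy,z,yaw):
    """of the two equal grasps, the one with the last joint nearer its middle"""
    o=[]
    for k in(0,np.pi):
        q=manip.solve_ik([*xy,z],R(yaw+k))
        if q is not None:o.append((abs(q[5]),k))
    return R(yaw+min(o)[1])
def st(): print("t %.1f"%manip.read_t(),"tcp",np.round(manip.read_ee_pos(),4),"w %.4f"%manip.read_width(),"F",np.round(manip.read_contact_force(),1),"q6 %.2f"%manip.read_joint_pos()[5],flush=True)
def down(xy,z,rate=.1,f=15):
    r=manip.move_straight([*xy,z],rate=rate,force_limit=f)
    if r:print("CONTACT at",manip.read_ee_pos())
    return r
def swing(p0,ts,t0):
    """p0: TCP now, at arm angle t0"""
    sh=lambda t:np.array([*(.106*(np.sin(t-1.222))*ey),.106*np.cos(t-1.222)])
    for t in ts:
        manip.move_straight(p0+sh(t)-sh(t0),rate=.1)
        print("%.2f"%t,np.round(manip.read_contact_force(),1),"w %.4f"%manip.read_width())
def look(tag,cams=("top","scene"),save=None):
    """knob position, lid angle mod 90 (deg) per camera for every orange pot"""
    for cam in cams:
        d=manip.get_image(cam);P=cloud(d)
        if save: cv2.imwrite(f"pics/{tag}_{cam}.png",d["frame"])
        for n in("round_pot0","square_pot0"):
            for r,Q,col in find(d,n,P):
                if not(col[2]>1.25*col[0] and col[1]>1.1*col[0]) or len(Q)>2500:continue
                z=Q[:,2];k=Q[(z>np.percentile(z,98)-.008)]
                l=Q[(z>np.percentile(z,98)-.028)&(z<np.percentile(z,98)-.016)]
                yield cam,n,r["p"],k.mean(0),rect(l[:,:2]) if len(l)>3 else None
E
python3 - <<'E'
from h import *
st()
h=case(0,0);Rh=bestR(h,.33,A+np.pi/2)
manip.grip(.04);print(manip.tip_extent)
manip.move_pose([*h,.33],Rh);st()
down(h,.278);st()
manip.grip(.0);st()
p0=manip.read_ee_pos()
swing(p0,np.linspace(0,2.443,13)[1:],0);st()
p=manip.read_ee_pos()
print(manip.move_straight(p+np.array([*(.001*ey),-.003]),rate=.02,force_limit=10));st()
manip.sleep(.3);manip.grip(.04);manip.move_straight(manip.read_ee_pos()+[0,0,.08]);st()
d=manip.get_image("wrist");cv2.imwrite("pics/w1.png",d["frame"])
d=manip.get_image("scene");cv2.imwrite("pics/s1.png",d["frame"]);P=cloud(d)
for r,Q,c in find(d,"tray_handle",P):
    k=Q[Q[:,2]>.113];print(r["p"],rect(k[:,:2]) if len(k)>3 else 0,np.percentile(Q[:,2],98),"expect",case(0,.2))
E
```

```text
t 1.1 tcp [ 0.187  -0.6486  0.4047] w 0.0857 F [-0.3 -0.8  0.5] q6 -0.29
0.1734
t 4.2 tcp [ 0.556  -0.0271  0.3301] w 0.0402 F [-0.1  0.1  1. ] q6 1.51
t 4.8 tcp [ 0.5563 -0.0267  0.2783] w 0.0399 F [ 0.3 -0.5  0.7] q6 1.51
t 5.2 tcp [ 0.5565 -0.0274  0.279 ] w 0.0108 F [ 2.3 -7.2  1. ] q6 1.51
0.20 [ 1.6 -4.1 -2.9] w 0.0108
0.41 [ 1.6 -3.  -1.1] w 0.0109
0.61 [ 2.1 -3.4  1.4] w 0.0112
0.81 [ 1.8 -2.5  2.9] w 0.0109
1.02 [ 2.3 -0.5  4.1] w 0.0108
1.22 [2.2 1.2 3.5] w 0.0112
1.43 [3.4 2.8 2.7] w 0.0109
1.63 [2.8 3.8 0.1] w 0.0109
1.83 [ 5.2  3.5 -3. ] w 0.0111
2.04 [ 7.6  2.2 -6.2] w 0.0112
2.24 [ 9.4  0.2 -6.5] w 0.0107
2.44 [ 6.3 -4.7  5.8] w 0.0109
t 9.6 tcp [0.5089 0.1661 0.2789] w 0.0109 F [ 6.3 -4.7  5.8] q6 1.13
True
t 9.8 tcp [0.5091 0.1664 0.2788] w 0.0108 F [-2.4 -3.7 10. ] q6 1.13
t 11.2 tcp [0.5096 0.1663 0.3579] w 0.0403 F [-0.9 -1.2 -0.4] q6 1.13
0.72 (array([0.512 , 0.1535]), array([119.,  41.]), 13.2) 0.13218938403495162 expect [0.50795439 0.1675433 ]
```

View pics/s1.png

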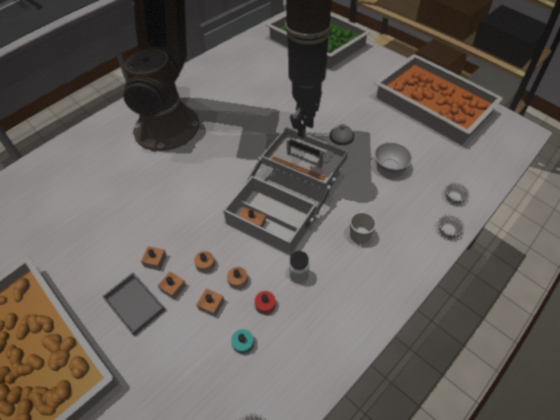

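```bash
python3 - <<'E'
from h import *
# park clear of the case, at the return-tray side, then look at case and pots
manip.move_pose([.49,-.3,.36],bestR([.49,-.3],.36,A));st()
for cam in("top","scene"):
    d=manip.get_image(cam);P=cloud(d);cv2.imwrite(f"pics/{cam}2.png",d["frame"])
    for n in("used_tin","tray_handle","return_tray","bell_plunger","bell_top"):
        for r,Q,c in find(d,n,P,.2):
            z=Q[:,2];s=""
            if n=="used_tin":
                k=Q[(z>.049)&(z<.062)];l=Q[(z>.03)&(z<.04)];s=(k.mean(0) if len(k) else 0,rect(l[:,:2]) if len(l)>3 else 0)
            if n=="tray_handle": k=Q[z>.116];s=rect(k[:,:2])
            if n=="return_tray": s=rect(Q[:,:2])
            if "bell" in n: k=Q[z>.046];s=k.mean(0) if len(k) else 0
            print(cam,n,round(r["p"],2),np.round(r["bbox"]),np.percentile(z,98).round(3),np.median(Q,0).round(3),s)
for x in look("a"):print(x)
E
```

```text
t 13.0 tcp [ 0.4904 -0.2993  0.36  ] w 0.0400 F [-0.1  0.9  0.1] q6 0.45
top used_tin 0.54 [292. 235. 309. 262.] 0.612 [ 0.526 -0.063  0.035] (array([ 0.5240266 , -0.06827052,  0.05510697]), (array([ 0.5236, -0.069 ]), array([72., 41.]), 20.0))
top tray_handle 0.6 [174. 204. 243. 300.] 0.131 [0.507 0.168 0.072] (array([0.5069, 0.1675]), array([117.,  13.]), 13.8)
top return_tray 0.95 [422. 258. 465. 285.] 0.023 [ 0.446 -0.47   0.004] (array([ 0.4427, -0.4052]), array([ 63., 228.]), 5.6)
top return_tray 0.2 [398. 270. 416. 298.] 0.052 [ 0.422 -0.342  0.03 ] (array([ 0.4214, -0.3453]), array([59., 60.]), 39.6)
top bell_top 0.7 [111. 172. 154. 213.] 0.051 [0.686 0.4   0.021] [0.68015294 0.39299742 0.04898679]
top bell_top 0.55 [293. 230. 309. 264.] 0.056 [ 0.526 -0.063  0.035] [ 0.52347855 -0.06787617  0.05444627]
scene used_tin 0.74 [234. 205. 266. 226.] 0.059 [ 0.531 -0.069  0.036] (array([ 0.52641598, -0.0711293 ,  0.05513855]), (array([ 0.5251, -0.0689]), array([74., 41.]), 16.4))
scene tray_handle 0.85 [260. 127. 350. 190.] 0.133 [0.515 0.164 0.077] (array([0.509 , 0.1653]), array(
[... 495 characters left out ...]
, -0.3309]), array([44.,  5.]), 3.8))
('scene', 'round_pot0', 0.96, array([ 0.53745998, -0.25126586,  0.05094657]), (array([ 0.5357, -0.2517]), array([51., 54.]), 55.1))
('scene', 'round_pot0', 0.86, array([ 0.63471971, -0.22342646,  0.05074939]), (array([ 0.6346, -0.2225]), array([49., 51.]), 73.3))
('scene', 'square_pot0', 0.91, array([ 0.5288316 , -0.3554283 ,  0.05033063]), (array([ 0.5269, -0.3548]), array([55., 53.]), 13.0))
('scene', 'square_pot0', 0.71, array([ 0.42580836, -0.3411725 ,  0.05175539]), (array([ 0.4253, -0.3412]), array([52., 52.]), 30.6))
('scene', 'square_pot0', 0.57, array([ 0.63710537, -0.31559729,  0.05109268]), (array([ 0.6361, -0.3152]), array([52., 53.]), 20.7))
```

The tray is fully over on the left, and the tin sits in the right row at about (250,215) in the scene image. All five orange pots are still in place.

```bash
cat >> h.py <<'E'
H=.300
def up(): 
    p=manip.read_ee_pos();manip.move_straight([p[0],p[1],H],rate=.2)
def pick(xy,yaw,zb,opening=.034):
    """zb: height of the thing's underside; tips stop 2 mm above its lid"""
    manip.grip(opening);Rg=bestR(xy,H,yaw);manip.move_pose([*xy,H],Rg)
    z=zb+.032+.1734
    if down(xy,z):up();raise SystemExit("touched early")
    manip.grip(0);st();up();manip.sleep(.1);st()
    assert manip.read_width()>.011,"nothing held"
    return z-zb
def place(xy,yaw,zb,dz,opening=.028):
    Rg=bestR(xy,H,yaw);manip.move_pose([*xy,H],Rg)
    if down(xy,zb+dz+.012): up();raise SystemExit("hit on the way down")
    r=manip.move_straight([*xy,zb+dz-.003],rate=.025,force_limit=5);print("touch",r);st()
    manip.grip(opening);manip.sleep(.1);up()
E
python3 - <<'E'
from h import *
dz=pick(np.array([.525,-.0697]),np.radians(18),.005)
place(np.array([.4915,-.456]),np.radians(.7),.004,dz);st()
d=manip.get_image("scene");cv2.imwrite("pics/s3.png",d["frame"])
for r,Q,c in find(d,"used_tin"):
    z=Q[:,2];k=Q[z>np.percentile(z,97)-.008];print(r["p"],k.mean(0),np.median(z))
for x in look("b",("scene",)):print(x)
E
```

```text
t 16.5 tcp [ 0.5253 -0.0696  0.2113] w 0.0135 F [-1.2  0.8  5.1] q6 0.08
t 17.2 tcp [ 0.5247 -0.0697  0.2987] w 0.0138 F [ 0.2 -0.7 -0.6] q6 0.08
touch True
t 20.1 tcp [ 0.4916 -0.456   0.2103] w 0.0133 F [-0.4  1.7  6. ] q6 0.47
t 21.0 tcp [ 0.491  -0.4557  0.3005] w 0.0277 F [-1.2  1.  -1. ] q6 0.47
0.94 [ 0.49438256 -0.45611247  0.05456573] 0.03370517374692528
('scene', 'round_pot0', 0.83, array([ 0.63470191, -0.22302809,  0.05093215]), (array([ 0.6345, -0.2223]), array([49., 49.]), 80.7))
('scene', 'round_pot0', 0.59, array([ 0.53719337, -0.2514393 ,  0.05024903]), (array([ 0.5355, -0.2514]), array([51., 53.]), 66.1))
('scene', 'square_pot0', 0.84, array([ 0.42542922, -0.34108098,  0.05025692]), (array([ 0.4246, -0.3408]), array([53., 53.]), 31.9))
('scene', 'square_pot0', 0.66, array([ 0.5283093 , -0.35504386,  0.05066439]), (array([ 0.5271, -0.3551]), array([53., 54.]), 11.2))
('scene', 'square_pot0', 0.57, array([ 0.63729792, -0.3157566 ,  0.05147437]), (array([ 0.6358, -0.3152]), array([52., 54.]), 19.6))
```

```bash
cat > run.py <<'E'
from h import *
import sys
B=np.array([.0018,-.001])   # scene camera's offset from the two-camera mean
def pots():
    o=[]
    for cam,n,p,k,l in look("x",("scene",)):
        xy=k[:2]-B;r=xy-C
        if abs(r@ex)<.11 and abs(r@ey)<.08:continue
        if abs(k[2]-.0505)>.004 or l is None:print("odd",n,k,l);continue
        m=[q for q in o if np.linalg.norm(q[1]-xy)<.03]
        if m: 
            if m[0][3]>p:continue
            o=[q for q in o if q is not m[0]]
        a=(l[2]-13.9+45)%90-45+13.9
        o.append((n,xy,a,p))
    return o
slots=dict(square_pot0=[(-64,35),(0,35),(64,35)],round_pot0=[(-42,-35),(42,-35)])
for kind,i in[a.split(":") for a in sys.argv[1:]]:
    kind={"s":"square_pot0","r":"round_pot0"}[kind]
    o=pots();print([(n[:2],np.round(x,3).tolist(),a,round(p,2)) for n,x,a,p in o])
    c=[q for q in o if q[0]==kind]
    assert c,"none seen"
    n,xy,a,p=max(c,key=lambda q:q[1][1])   # nearest the case first
    yaw=np.radians(a) if kind[0]=="s" else A
    dz=pick(xy,yaw,0.)
    s=slots[kind][int(i)];place(case(s[0]/1e3,s[1]/1e3),A,.005,dz);st()
E
python3 run.py r:1
```

```text
[('ro', [0.633, -0.222], -12.1, 0.9), ('sq', [0.636, -0.315], 19.199999999999996, 0.97), ('sq', [0.424, -0.34], 33.20000000000001, 0.82), ('sq', [0.527, -0.354], 13.299999999999999, 0.81)]
t 24.1 tcp [ 0.6331 -0.2225  0.2063] w 0.0139 F [-0.9  1.1  4.4] q6 0.29
t 24.9 tcp [ 0.6324 -0.2223  0.2981] w 0.0138 F [-0.2 -0.7 -0.3] q6 0.29
touch True
t 27.0 tcp [ 0.6052 -0.0504  0.2113] w 0.0135 F [-1.5  0.1  5.6] q6 0.00
t 28.0 tcp [ 0.6045 -0.0505  0.3004] w 0.0281 F [-0.9 -0.3 -0.4] q6 0.00
```

```bash
python3 run.py r:0 s:2; python3 - <<'E'
from h import *
d=manip.get_image("scene");cv2.imwrite("pics/s4.png",cv2.resize(d["frame"][130:400,60:420],None,fx=2,fy=2))
E
```

```text
[('ro', [0.535, -0.25], -19.199999999999996, 0.61), ('sq', [0.527, -0.354], 13.9, 0.91), ('sq', [0.424, -0.34], 31.6, 0.87), ('sq', [0.635, -0.315], 19.199999999999996, 0.75)]
t 30.7 tcp [ 0.5354 -0.2503  0.2064] w 0.0139 F [-1.   0.5  6.3] q6 0.35
t 31.4 tcp [ 0.5347 -0.2501  0.2983] w 0.0136 F [-0.4 -0.4 -0.8] q6 0.35
touch True
t 33.5 tcp [ 0.5237 -0.0706  0.2113] w 0.0136 F [-1.4 -0.2  6.6] q6 0.01
t 34.5 tcp [ 0.5231 -0.0707  0.3003] w 0.0278 F [-0.8  0.  -0.7] q6 0.01
[('sq', [0.527, -0.354], 13.100000000000003, 0.9), ('sq', [0.424, -0.34], 31.6, 0.82), ('sq', [0.635, -0.315], 20.5, 0.8)]
t 37.4 tcp [ 0.6356 -0.3148  0.2064] w 0.0137 F [-0.3  0.7  4.9] q6 0.54
t 38.1 tcp [ 0.635  -0.3146  0.2981] w 0.0135 F [ 0.6  0.2 -1.2] q6 0.54
touch True
t 40.8 tcp [0.6097 0.0229 0.2114] w 0.0135 F [-1.3  0.5  4.8] q6 -0.11
t 41.8 tcp [0.6091 0.0226 0.3004] w 0.0280 F [-0.8  0.  -0.7] q6 -0.11
```

View pics/s4.png

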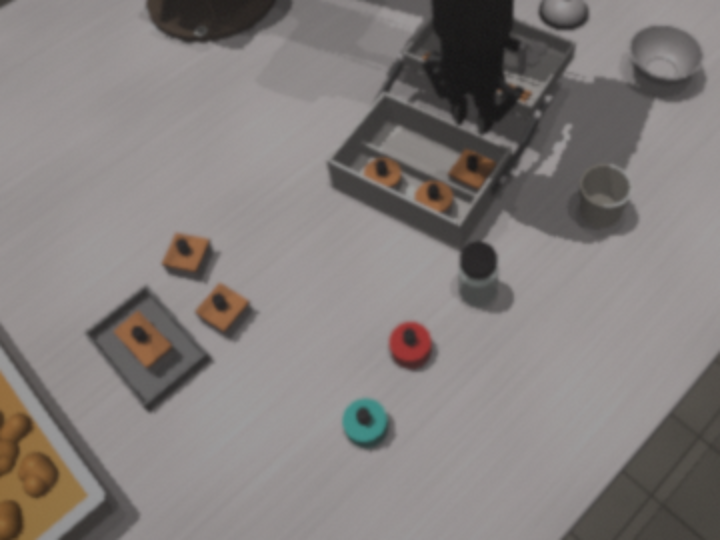

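The tin stands in the return tray at (140,338). Two round pots are in the right row, at (382,170) and (434,193), and one square is in the left row at (472,167). Two squares remain, at (187,252) and (223,306).

```bash
python3 run.py s:1 s:0; python3 - <<'E'
from h import *
manip.move_pose([.45,-.25,.36],bestR([.45,-.25],.36,A))
for cam in("scene","top"):
    d=manip.get_image(cam);P=cloud(d);c=P-[*C,0]
    cv2.imwrite(f"pics/{cam}5.png",d["frame"])
    X=c[...,:2]@ex;Y=c[...,:2]@ey
    # knobs in the case
    m=((abs(X)<.098)&(abs(Y)<.066)&(P[...,2]>.048)&(P[...,2]<.075)).astype(np.uint8)
    n,L,S,_=cv2.connectedComponentsWithStats(m)
    for i in range(1,n):
        if S[i,4]>8:print(cam,np.round([X[L==i].mean()*1e3,Y[L==i].mean()*1e3,P[...,2][L==i].max()*1e3]),S[i,4])
    # bell
    m=((P[...,2]>.046)&(P[...,2]<.06)&(P[...,1]>.28)&(P[...,1]<.5)&(P[...,0]<.6)&(P[...,0]>.35)).astype(np.uint8)
    n,L,S,_=cv2.connectedComponentsWithStats(m)
    for i in range(1,n):
        if S[i,4]>4:print("bell?",P[L==i].mean(0),P[L==i].max(0),S[i])
    m=(P[...,2]>.015)&(P[...,2]<.06)&(P[...,1]>.3)&(P[...,1]<.5)&(P[...,0]<.56)&(P[...,0]>.38)
    print("dome",rect(P[m][:,:2]))
E
```

```text
[('sq', [0.527, -0.354], 11.9, 0.94), ('sq', [0.424, -0.34], 31.199999999999996, 0.87)]
t 45.1 tcp [ 0.4243 -0.3401  0.2062] w 0.0134 F [-0.3  1.4  6.1] q6 0.86
t 45.9 tcp [ 0.4236 -0.3398  0.2983] w 0.0136 F [-1.1 -0.5 -1.6] q6 0.86
touch True
t 48.6 tcp [0.5476 0.0075 0.2112] w 0.0135 F [-1.5  0.8  6.9] q6 -0.13
t 49.6 tcp [0.547  0.0072 0.3004] w 0.0278 F [-0.1 -0.4  0.6] q6 -0.13
[('sq', [0.526, -0.355], 13.600000000000003, 0.6)]
t 52.8 tcp [ 0.5266 -0.3547  0.2063] w 0.0135 F [-0.7  1.   5.1] q6 0.52
t 53.5 tcp [ 0.5259 -0.3544  0.2979] w 0.0137 F [ 0.5 -0.4 -1.7] q6 0.52
touch True
t 56.2 tcp [ 0.4855 -0.0079  0.2113] w 0.0139 F [-1.1  0.5  6.6] q6 -0.15
t 57.2 tcp [ 0.4849 -0.0081  0.3003] w 0.0279 F [-0.2  0.  -0.4] q6 -0.15
scene [-62.  33.  61.] 28
scene [ 2. 33. 60.] 28
scene [66. 33. 59.] 27
scene [-39. -37.  60.] 28
scene [ 43. -36.  61.] 29
bell? [0.48560305 0.38297679 0.05132026] [0.49164866 0.39113564 0.05831864] [341 124   5   5  19]
dome (array([0.4869, 0.3799]), array([65., 70.]), 88.1)
bell? [0.48068103 0.38443227 0.05149185] [0.48637848 0.39174771 0.0563242 ] [126 260   7   6  30]
dome (array([0.4819, 0.3835]), array([73., 71.]), 17.8)
```

View pics/scene5.png

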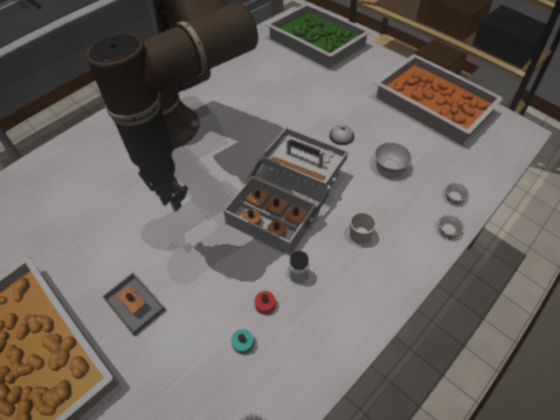

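All five pots stand in the case, with three squares in the left row and two rounds in the right. The worktop is clear except for the look-alikes and bystanders. Next is closing the tray.

```bash
python3 - <<'E'
from h import *
manip.grip(.04);h=np.array([.5085,.1665]);Rh=bestR(case(0,0),.33,A+np.pi/2)
manip.move_pose([*h,.34],Rh);st()
assert not down(h,.2785)
manip.grip(0);st();p0=manip.read_ee_pos()
swing(p0,np.linspace(2.443,0,13)[1:],2.443);st()
p=manip.read_ee_pos()
print(manip.move_straight(p+np.array([*(-.001*ey),-.004]),rate=.02,force_limit=12));st()
manip.sleep(.3);manip.grip(.04);manip.move_straight(manip.read_ee_pos()+[0,0,.1]);st()
b=[.483,.3837];manip.grip(0);manip.move_pose([*b,.34],bestR(b,.34,A));st()
d=manip.get_image("wrist");cv2.imwrite("pics/w6.png",d["frame"]);P=cloud(d)
m=((P[...,2]>.048)&(P[...,2]<.056)&(abs(P[...,1]-.384)<.03)&(abs(P[...,0]-.483)<.03))
print("btn",m.sum(),P[m].mean(0) if m.any() else 0)
d=manip.get_image("scene");P=cloud(d);cv2.imwrite("pics/scene6.png",d["frame"])
c=P[...,:2]-C;X=c@ex;Y=c@ey
m=(abs(X)<.12)&(abs(Y)<.12)&(P[...,2]>.116);print("bar",rect(P[m][:,:2]),np.percentile(P[m][:,2],90))
m=(abs(X)<.13)&(abs(Y)<.12)&(P[...,2]>.094)&(P[...,2]<.104);print("rim",rect(P[m][:,:2]),np.median(P[m][:,2]))
E
```

```text
t 60.1 tcp [0.5086 0.1657 0.34  ] w 0.0404 F [-0.6  0.1 -0.6] q6 1.13
t 61.3 tcp [0.5089 0.1659 0.2794] w 0.0107 F [ 2.2 -4.7  2.1] q6 1.13
2.24 [ 2.6 -1.3 -6.2] w 0.0108
2.04 [ 2.4 -1.4 -6.4] w 0.0111
1.83 [ 2.7  0.5 -4.7] w 0.0108
1.63 [ 1.7  0.2 -4.8] w 0.0108
1.43 [ 1.7  1.7 -1.5] w 0.0110
1.22 [-0.7 -0.2  0.7] w 0.0108
1.02 [-0.1 -1.7  1.4] w 0.0110
0.81 [ 0.3 -3.   1.6] w 0.0110
0.61 [ 0.1 -2.9  1. ] w 0.0110
0.41 [ 1.2 -5.2  0.1] w 0.0109
0.20 [ 1.8 -5.4 -1.4] w 0.0110
0.00 [-2.3 -3.   6.8] w 0.0110
t 65.7 tcp [ 0.5567 -0.0278  0.2793] w 0.0110 F [-2.3 -3.   6.8] q6 1.51
True
t 65.9 tcp [ 0.5567 -0.0279  0.2792] w 0.0106 F [-4.   2.5 10.2] q6 1.51
t 67.4 tcp [ 0.5562 -0.0283  0.3774] w 0.0402 F [-0.4  0.1 -0.7] q6 1.51
t 69.8 tcp [0.4832 0.3833 0.3401] w -0.0001 F [ 0.3 -0.5  0.1] q6 -0.74
btn 365 [0.48156381 0.3822749  0.05175083]
bar (array([ 0.5577, -0.0272]), array([115.,  15.]), 14.5) 0.13340745199861867
rim (array([ 0.5562, -0.0277]), array([216., 149.]), 13.8) 0.09823631213046463
```

View pics/w6.png

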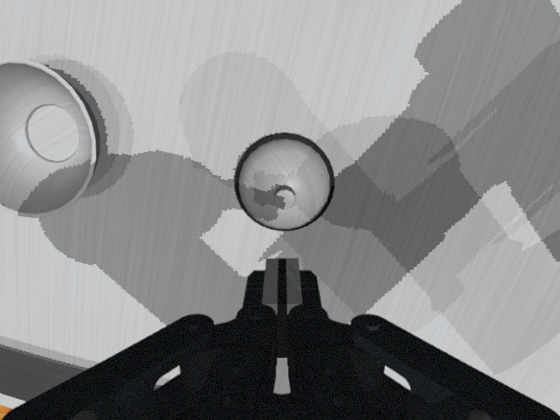

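View pics/scene6.png

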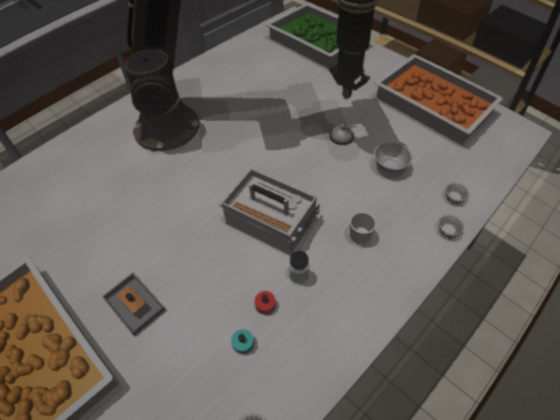

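The tray is shut: bar and rim match the starting pose, with the rim at 98 mm. The wrist view shows the bell button at (284,195), measured at (0.482, 0.383, 0.052). Pressing it now.

```bash
python3 - <<'E'
from h import *
b=[.482,.383]
assert not down(b,.235);st()
r=manip.move_straight([*b,.228],rate=.05,force_limit=5);print(r);
r=manip.move_straight([*b,.209],rate=.02,force_limit=14);print("press",r);st()
manip.sleep(.3);st()
manip.move_straight([*b,.34]);st()
d=manip.get_image("wrist");P=cloud(d)
m=((P[...,2]>.046)&(P[...,2]<.056)&(abs(P[...,1]-.384)<.02)&(abs(P[...,0]-.483)<.02));print("btn",P[m].mean(0))
E
```

```text
t 71.1 tcp [0.4822 0.3833 0.2357] w -0.0001 F [ 0.2  0.5 -0.3] q6 -0.75
False
press True
t 72.0 tcp [0.4821 0.3832 0.2174] w 0.0001 F [-3.  -1.6  7.5] q6 -0.75
t 72.3 tcp [0.4821 0.3832 0.2174] w 0.0001 F [-2.6 -1.8  9.3] q6 -0.75
t 73.3 tcp [0.4817 0.3827 0.3387] w -0.0004 F [ 0.4 -0.4 -0.4] q6 -0.75
btn [0.48163078 0.38218239 0.05160414]
```

```bash
python3 - <<'E'
from h import *
d=manip.get_image("scene");P=cloud(d)
c=P[...,:2]-C;X=c@ex;Y=c@ey
m=(abs(X)<.13)&(abs(Y)<.12)&(P[...,2]>.094)&(P[...,2]<.104);print("rim",rect(P[m][:,:2]),np.median(P[m][:,2]))
print([ (x[0]["p"],np.percentile(x[1][:,2],97)) for x in find(d,"used_tin",P)])
manip.finish_job();st()
E
```

```text
rim (array([ 0.5564, -0.0272]), array([217., 149.]), 14.0) 0.09840652047704956
[(0.82, np.float64(0.05474613982520709))]
the job is handed in; nothing more can be done
the job is handed in; nothing more can be done
```

The job is done and handed in at about 73 s of robot time. I guided the tray over to the left and stood the used tin in the return tray. The two round pots are in the right-hand row and the three square pots in the left-hand row. I then guided the tray shut and pressed the bell.

- **Pots:** the camera showed five, and all five knobs were within about 3 mm of where I aimed in the case, at standing height (one camera only; the arm blocked the top view).
- **Tray:** after closing, its rim was within 1–2 mm of the starting position, at 98 mm high, and still there just before hand-in.
- **Tin:** its knob top measured about 55 mm high, against 56 mm expected for a tin standing upright.
- **Bell:** the plunger went down to the height expected for its full 8 mm, held 9 N there (it needs 5 N), and sprang back.

The jar, bowl, cup and the red and turquoise look-alikes were not touched. No check failed. The networks missed one round pot in one picture and the bell in the first ones, so I located the bell from the depth maps.

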